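Seat the stirring paddle on the pearl cooker's drive shaft and hold it down

ROBOT

A 6-joint arm with a two-finger parallel gripper is mounted at the origin on the work surface. World frame = base frame: x ahead of the robot, y to its left, z up, the work surface at z = 0. Lengths are in mm, angles in rad, forces in N, time in s.
With the tool pointing down it reaches from about 350 to 975 mm from the base axis. Payload 7.1 kg.
Tool frame: the origin (TCP) lies midway between the tips of the shut fingers; the grasp point (between the pads) lies pinch_z behind it (pinch_z is the distance from the TCP to the grasp point, in mm); z points along the fingers, y is the line along which they close (so a half turn about z gives the same grasp; the last joint's range is limited). The gripper opens to 88 mm and grips with 3 to 60 N. Pads are 20 mm wide; open, the fingers measure 115 mm over their backs; the gripper's body (75 mm by 178 mm) begins 61 mm behind the grasp point.
Start: joints at [-1.326, 0.423, 1.63, -0, 1.089, -0.019], TCP at [162.988, -603.357, 222.675] pointing down, gripper open.
Joint ranges: [-3, 3], [-0.9, 2.11], [0.09, 2.58], [-1.31, 4.45], [0.11, 2.69], [-2.54, 2.54]. Speed limits (rad/s): [2.39, 2.39, 3.01, 3.14, 3.14, 3.14].

INTERFACE

Orientations are given as a rotation vector (axis times angle).
In Python, from workcell import get_obs, get_image, close_job, pinch_z gives the robot as it stands.
- The arm moves only by the tool jog_arm, never from a script. Its argument "commands" is a list of rows, each a list of 3 entries, a list of its own where there are three numbers: the gripper command: -1 is shut, 1 is fully open, values between are in proportion, then the shift along the tool's x, y, z as a fraction of full scale, then the turn, a rotation vector about the tool's x, y, z as a fraction of full scale. In form: [[gripper, [tx, ty, tz], [rx, ry, rz]], ...]. A call has 1 to 10 rows; each row shifts and turns the commanded pose from where the row before left it, along the tool's axes as they then stand; what a row does not reach is not made up. Full scale, the value 1, is 0.1 m for a shift and 45 degrees for a turn. A row lasts 1/10 s, in which the tool goes at most 50 mm and 8.59 degrees, less where a joint would pass 70% of its speed; a pose out of reach is approached as far as the arm can. A call with a number of a shift or a turn outside -1 to 1 is refused whole. A call with a gripper value outside its range is refused whole. The fingers move at their own pace and stop on an object; the grip force is fixed at half the most. Time passes only in rows, so rows that do not move let the fingers close. It gives the time, the measured TCP pose, the force, the opening and the grip force at its end, in the units of the state.
- get_obs(): the state, without advancing time (a new reading comes with each control period).
- get_image(name): name is "side" or "top"; returns a dict with "image" (480x640x3 uint8, blue, green, red), "z_map" (480x640 float32, mm along the optical axis (not along the pixel's ray), 0 where there is no reading), "intrinsics" (3x3 intrinsics, pixels), "eye" and "orientation" of the camera in the world. Camera axes: x right, y down, z forward; pixel columns grow to the right and rows downward; lengths in mm; the calibration is good to about 2 mm. A picture is of the moment at which its call begins.
- close_job(): hands the job in; it is judged then, once.
The state is a dict: "t": time; "qpos": joint angles; "qvel": joint speeds; "joint_torque": joint torques, N m; "ee_pos": TCP position; "orientation": TCP orientation; "ft_force": force on the tool from outside, world axes, zero at the start; "moment": the same for the moment, N m; "width": finger opening in mm; "grasp_force": force on a finger pad.
Only numpy, scipy, OpenCV 4.12 (cv2) and the standard library are available. Lean on these libraries where they do the work, as an engineer would, in place of code of your own. Each camera call takes 0.05 s, during which the arm holds its last target. There are 200 camera calls.

TASK

Fit the stirring paddle to the pearl cooker: take it off the drain tray, lower its hub over the drive shaft in the middle of the pot, turn it until the splines mesh and slide it down without forcing it. Finish while still gripping the paddle and pushing it fully home against the springy shaft seal, and keep holding it like that so that I can slip the retaining pin in. Leave the can, bottle, cup and pin on the counter where they are.

Things in the scene. Friction and masses are not known exactly. Their poses are not given: they have to be found in the camera images.
- paddle_grip (a point): Stirring paddle, about 0.3 kg: upright hub, 42 mm across, 115 mm tall, lower half white, upper half (the grip) solid orange, with 3 white scraper arms at its foot. It stands upright on the drain tray at any yaw. This point is on the hub's axis in the middle of the orange grip, 88 mm above the underside, 27 mm below the top. The round grip (58 to 115 mm up) may be taken from above at any yaw.
- paddle: Same paddle; origin at the centre of the hub's underside, z up along the hub, x along one arm. 3 arms, 20 mm high, 6 mm thick, undersides level with the hub's, to 95 mm from the axis. Bore open below, 32.6 mm across, 56 mm deep; in its lowest 20 mm six inward splines, tips 12.2 mm from the axis. It meshes when paddle x and shaft x differ by a multiple of 60 degrees (play about 5).
- shaft_shoulder (a point): Point on the drive shaft's axis at its rigid shoulder, 8 mm above the pot's floor, where the hub's underside ends when fully home; z up along the shaft, x along one of its splines. A hub that is not meshed rests on the spline ends, its underside 26 to 30 mm above this point; meshed and merely let go, it rests on the seal 6 mm above this point.
- drive_shaft: Upright steel drive shaft at the centre of the pot, stiff to turn (0.5 N m, geared motor), same origin and axes as shaft_shoulder. Six splines, every 60 degrees, 5 mm wide, 30 mm across, from the shoulder up to 30 mm above it (the top 4 mm thinner as a lead-in); above them a round nose, 21.6 mm across, up to 48 mm, with a tapered tip and a dark groove for the pin.
- seal_ring (a joint): Black springy ring (face seal) around the foot of the shaft, 41 mm across. Value: how far it is pressed down, 0 to 0.006 m. At 0 its top stands 6 mm above the shoulder; a push of about 6 N starts it, 14 N brings it flush (0.006), and the hub is then fully home on the rigid shoulder. The paddle's own weight does not press it down.
- cooker: Pearl cooker, fixed: a white drum, 290 mm across, with an aluminium pot in it; origin at the centre of its underside on the counter. The pot's floor is 77 mm above the counter, its rim 185 mm, its inside 244 mm across (rim lip 280 mm). The black control panel on its front (its -x side) stands out to 161 mm from the centre. The drive shaft is at the centre, its shoulder 85 mm above the counter.
- drain_tray: Aluminium drain tray, fixed, 250 x 250 mm, rim 14 mm high, floor 3 mm above the counter; origin at the centre of its underside. The paddle stands in it.
- fruit_can: Bystander: yellow fruit can, 100 mm across, 118 mm tall; origin at the centre of its underside.
- syrup_bottle: Bystander: white syrup bottle with a red label, 76 mm across, 200 mm tall; origin at the centre of its underside.
- cup: Bystander: clear drinking cup, 90 mm across at the rim, 120 mm tall; origin at the centre of its underside.
- retaining_pin: Bystander: steel retaining pin with a red head and a pull ring, about 90 mm long and 14 mm high, lying on the counter; origin on the counter beneath the middle of its shank.
Not all that is in view belongs to the job. Leave any red look-alike of the paddle alone.

How it is judged:
By the outcome, as a careful person would: the job done as asked, in the order asked, and still so for the second after the job is handed in, while the arm keeps its last pose, push and grip.
It also fails if it takes over 58 s, if anything falls off the work surface, if the arm or the gripper's body presses on something with over 40 N, if the wrist force passes 120 N, or if a joint passes its speed limit or range.

## Working session

There is one attempt and no reset: what is moved stays moved. The work goes in short steps, Python scripts to look and compute and a tool call to move; the robot and the scene stay as the last step left them, time stands still between calls to the robot, and variables do not carry over. Pictures are saved under pics/ and viewed, at most 10 in all, crops included, and the job is handed in when it is done.

Besides the shell and the picture viewer there is one more tool, called after "Call:" by a JSON object that holds its "api" and its "payload". jog_arm: Moves the arm, as the interface text tells. Its arguments: {"type":"object","properties":{"commands":{"type":"array","items":{"type":"array"}}},"required":["commands"]}

```bash
mkdir -p pics; ls
cat > h.py <<'E'
import numpy as np, cv2
from scipy.spatial.transform import Rotation as R
from workcell import get_obs,get_image,close_job,pinch_z
def pts(d):
    K=d["intrinsics"];v,u=np.mgrid[:480,:640];z=d["z_map"].astype(float)
    c=np.stack([(u-K[0,2])/K[0,0]*z,(v-K[1,2])/K[1,1]*z,z],-1)
    return c@rot(d).T+np.array(d["eye"])
def rot(d):
    o=np.array(d["orientation"]);return R.from_rotvec(o).as_matrix() if o.shape==(3,) else o
def ray(d,uv,h):
    K=d["intrinsics"];uv=np.atleast_2d(np.array(uv,float))
    c=np.stack([(uv[:,0]-K[0,2])/K[0,0],(uv[:,1]-K[1,2])/K[1,1],np.ones(len(uv))],-1)@rot(d).T
    e=np.array(d["eye"]);return e+c*((h-e[2])/c[:,2])[:,None]
def proj(d,p):
    K=d["intrinsics"];c=(np.atleast_2d(p)-np.array(d["eye"]))@rot(d);q=c@np.array(K).T;return q[:,:2]/q[:,2:]
E
python3 - <<'E'
from h import *
for n in("top","side"):
    d=get_image(n);cv2.imwrite(f"pics/{n}0.png",d["image"]);print(n,d["eye"],d["orientation"],d["intrinsics"])
o=get_obs();print(pinch_z,o)
E
```

```text
pics
top [ 286.80338279   29.46130718 1394.2550696 ] [-2.13317135  2.15292664 -0.15953609] [[564.2897267    0.         318.24771705]
 [  0.         564.2897267  234.27800775]
 [  0.           0.           1.        ]]
side [  920.35650315 -1095.24738412  1252.03581692] [-2.32830834 -0.41872045  0.19362511] [[605.74325021   0.         312.47426405]
 [  0.         605.74325021 248.15313381]
 [  0.           0.           1.        ]]
18.700000000000003 {'t': 0.1, 'qpos': array([-1.32595109e+00,  4.23722826e-01,  1.63058664e+00,  2.22987385e-06,
        1.08859261e+00, -1.89988806e-02]), 'qvel': array([ 0.00091692, -0.00014917, -0.00275248,  0.00077445, -0.00127316,
        0.00045055]), 'joint_torque': array([ 2.59485387e-04, -5.45616925e+01, -2.74322444e+01,  6.45506708e-02,
        1.88141246e-02, -2.04524423e-05]), 'ee_pos': array([ 162.90466654, -602.89468497,  222.01598324]), 'orientation': array([-3.11300524e+00, -4.13071505e-01,  2.28594381e-04]), 'ft_force': array([-0.07700932,  0.81362758, -0.22666794]), 'moment': array([-0.05637658,  0.01949647, -0.02130361]), 'grasp_force': 0.0, 'width': 87.95014857340516}
```

View pics/top0.png

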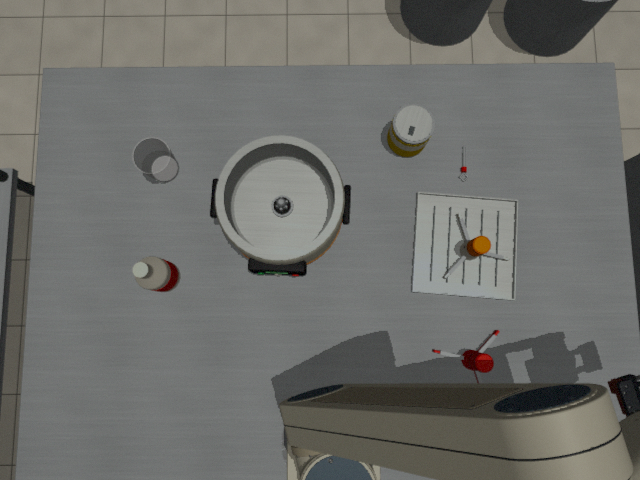

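View pics/side0.png

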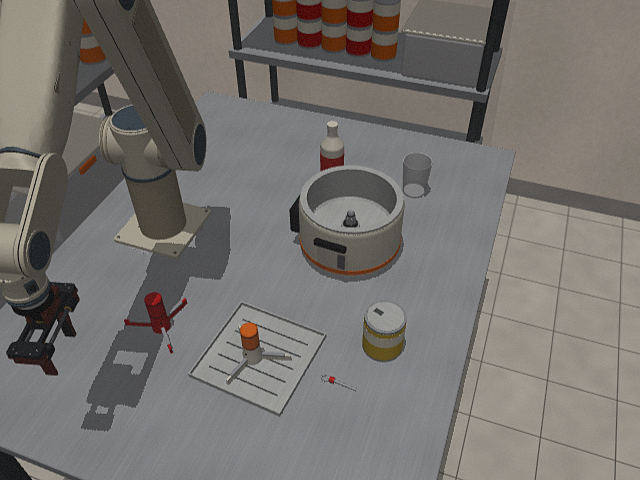

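The top view shows the orange-gripped paddle on the tray at (479,246), with its white arms ending near (508,259), (458,214) and (447,276). The red look-alike is on the counter at (477,360). The shaft is at (282,206), the can at (411,130), the bottle at (155,273), the cup at (155,160) and the pin at (463,165). The paddle at (479,246), side view (250,337), fits the description: orange grip, white arms, standing on the tray. The red one doesn't fit.

Run:
```python
from h import *
T=get_image("top");S=get_image("side")
for n,d,(u0,v0,u1,v1) in(("T",T,(400,180,530,310)),("S",S,(180,290,340,420))):
    hsv=cv2.cvtColor(d["image"],cv2.COLOR_BGR2HSV)
    m=cv2.inRange(hsv,(8,150,80),(22,255,255));k=np.zeros_like(m);k[v0:v1,u0:u1]=m[v0:v1,u0:u1]
    P=pts(d)[k>0];
    top=P[P[:,2]>np.percentile(P[:,2],90)-8];print(n,(k>0).sum(),"ztop",np.median(top[:,2]),"topcentre",(top.min(0)+top.max(0))/2, top.max(0)-top.min(0))
# shaft: high points near centre
for n,d,g in(("T",T,(282,206)),("S",S,(351,218))):
    P=pts(d);u,v=g;q=P[v-25:v+25,u-25:u+25].reshape(-1,3)
    a=q[(q[:,2]>118)&(q[:,2]<160)];print(n,"shaft",len(a),(a.min(0)+a.max(0))/2,a.max(0),np.median(q[:,2]))
# pot rim
P=pts(T);r=P[(abs(P[...,2]-185)<6)&(P[...,0]>300)];r=r[abs(r[:,1]-130)<170];
(c,rad)=cv2.minEnclosingCircle(r[:,:2].astype(np.float32));print("rim",c,rad,len(r))
a=cv2.resize(T["image"][186:226,262:302],(400,400),interpolation=cv2.INTER_CUBIC)
b=cv2.resize(T["image"][196:296,420:520],(400,400),interpolation=cv2.INTER_CUBIC)
cv2.imwrite("pics/crop1.png",np.hstack([a,b]))
```

```text
T 257 ztop 118.34285089397974 topcentre [ 379.53587801 -166.30253262  753.94431918] [ 185.46499045  391.52767962 1280.62150085]
S 371 ztop 117.30726735888254 topcentre [ 678.66732024 -708.69494057  682.0014395 ] [ 483.37836582  773.10488709 1140.06875485]
T shaft 76 [552.91816178 114.65728676 128.10457798] [563.0038721  124.10086546 136.91841906] 77.48453626696971
S shaft 226 [559.70430783  92.22669866 138.98364556] [658.19977754 222.98829785 159.95207649] 87.77507955298404
rim (554.0493774414062, 115.3768081665039) 140.24461364746094 3063
```

View pics/crop1.png

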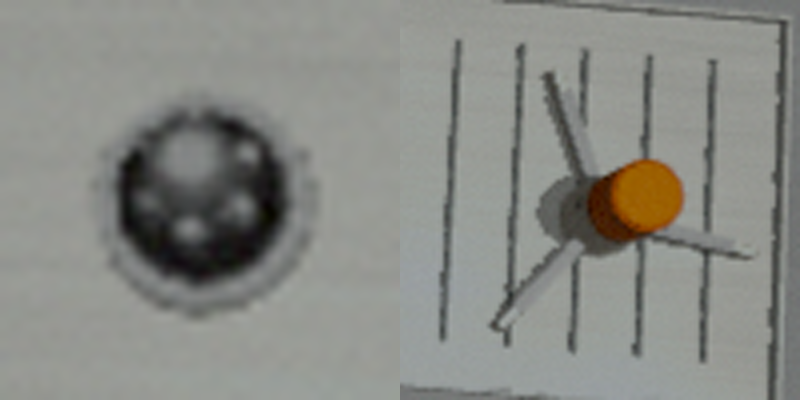

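Left crop: the shaft, with bright spline ends near (250,152), (243,207), (190,230) and (148,203). Right crop: this confirms the orange paddle, with white arms ending at (548,75), (755,250) and (498,328). Next I'll refine both measurements.

Run:
```python
from h import *
T=get_image("top");S=get_image("side")
for n,d,(u0,v0,u1,v1) in(("T",T,(400,180,530,310)),("S",S,(180,290,340,420))):
    hsv=cv2.cvtColor(d["image"],cv2.COLOR_BGR2HSV)
    P=pts(d);m=cv2.inRange(hsv,(5,130,40),(25,255,255))>0
    w=np.zeros_like(m);w[v0:v1,u0:u1]=1
    s=m&w&(abs(P[...,2]-118)<5);p=P[s];c=(p.min(0)+p.max(0))/2;print(n,s.sum(),"topc",c,p.mean(0),np.ptp(p,0))
    vs=np.argwhere(s)[:,::-1];(e,rad)=cv2.minEnclosingCircle(vs.astype(np.float32));print(" px ray",e,ray(d,e,118))
    a=P[w&(P[...,2]>16)&(P[...,2]<27)&(d["z_map"]>0)]
    r=a-c;rr=np.hypot(r[:,0],r[:,1]);k=(rr>45)&(rr<97);a=a[k];r=r[k]
    th=np.degrees(np.arctan2(r[:,1],r[:,0]))
    z=np.exp(3j*np.radians(th)).mean();print(" yaw mod120",np.degrees(np.angle(z))/3,abs(z),k.sum(),a[:,2].mean())
    ph=np.degrees(np.angle(z))/3
    for i in range(3):
        dd=(th-ph-120*i+180)%360-180;q=abs(dd)<25;print("  ",ph+120*i+np.median(dd[q]),q.sum(),rr[k][q].max())
# splines
for u,v in((250,152),(243,207),(190,230),(148,203)):
    x=ray(T,(262+(u+.5)/10-.5,186+(v+.5)/10-.5),113)[0]-np.array([554,115.4,0]);print(x[:2],np.degrees(np.arctan2(x[1],x[0]))%60,np.hypot(*x[:2]))
print("axis at crop",(proj(T,[554,115.4,113])-[262,186])*10,(proj(T,[554,115.4,133])-[262,186])*10)
r=pts(T);q=r[(abs(r[...,2]-185)<3)&(np.hypot(r[...,0]-554,r[...,1]-115)<142)]
A=np.c_[2*q[:,:2],np.ones(len(q))]
# bins by angle: outer extent
an=np.degrees(np.arctan2(q[:,1]-115,q[:,0]-554));o=[];
for b in range(-180,180,10):
    s=q[(an>=b)&(an<b+10)]
    if len(s)>5:o.append(s[np.argmin(np.hypot(s[:,0]-554,s[:,1]-115))][:2])
o=np.array(o);f=np.linalg.lstsq(np.c_[2*o,np.ones(len(o))],(o**2).sum(1),rcond=None)[0];print("inner rim",f[:2],np.sqrt(f[2]+f[0]**2+f[1]**2))
b=cv2.resize(S["image"][196:246,326:376],(600,600),interpolation=cv2.INTER_CUBIC)
a=cv2.resize(T["image"][195:217,271:293],(600,600),interpolation=cv2.INTER_CUBIC)
cv2.imwrite("pics/crop2.png",cv2.resize(np.hstack([a,b]),(800,400)))
```

```text
T 233 topc [ 451.75277351 -342.11051801  117.99668569] [ 452.10993033 -341.14456387  117.6672862 ] [41.53881234 41.30596868  9.76794227]
 px ray (480.95159912109375, 244.74192810058594) [[ 451.76315652 -340.65162488  118.        ]]
 yaw mod120 15.437074323956402 0.9913691546350804 189 23.011465906105734
   15.413661371960437 69 94.85888435741185
   135.20429341968884 58 94.82356842145619
   255.70134280616477 62 94.54536357571907
S 202 topc [ 457.10136717 -345.80959945  118.01748184] [ 457.71814477 -345.47384816  117.23277265] [42.19313049 45.14648386  9.912006  ]
 px ray (248.479736328125, 330.83782958984375) [[ 459.70849474 -348.65863522  118.        ]]
 yaw mod120 16.004417482825883 0.9859477999376203 165 22.602428844772927
   16.14505632704562 78 94.62818559710482
   135.67107146833686 9 96.61801515132872
   255.9846434086478 78 93.76124598428717
[  5.36810624 -12.63042174] 53.02617210402404 13.723852155400166
[ -7.60360002 -11.0015206 ] 55.35006620144155 13.373413507577265
[-12.90742477   1.25803869] 54.43317668033305 12.968588029414855
[-6.45260097 10.98394065] 0.43243576896621505 12.739034956544975
axis at crop [[190.98118379 170.71989516]] [[185.11356653 152.84402537]]
inner rim [553.03360799 114.99470917] 121.37632912970966
```

View pics/crop2.png

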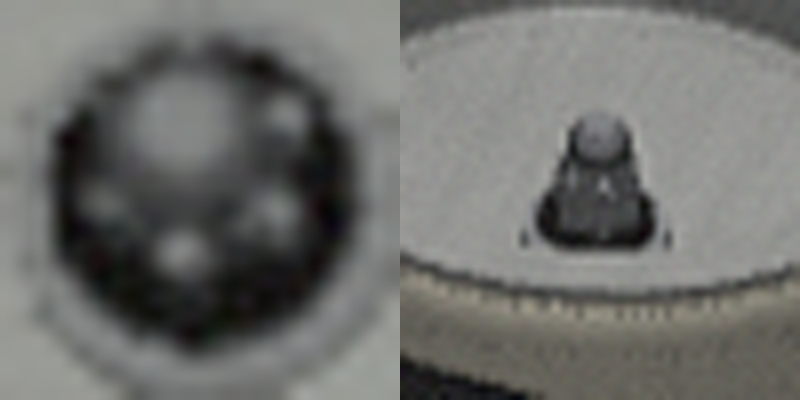

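In crop2 the spline ends are at (290,113), (270,212), (183,248) and (103,203), and the nose tip is at (185,130) on the left. The right half shows the shaft and the black ring from the side. I'll refine the centres with small linear fits.

```bash
cat >> h.py <<'E'
from scipy.optimize import least_squares
def arms(d,c0,z0,box,yaw0):
    P=pts(d);w=np.zeros((480,640),bool);u0,v0,u1,v1=box;w[v0:v1,u0:u1]=1
    a=P[w&(d["z_map"]>0)&(abs(P[...,2]-z0)<4)][:,:2];out=None
    x=np.array([*c0,np.radians(yaw0)])
    for _ in range(4):
        r=a-x[:2];rr=np.hypot(*r.T);th=np.arctan2(r[:,1],r[:,0])-x[2];k=np.round(th/(2*np.pi/3));dv=th-k*2*np.pi/3
        s=(rr>28)&(rr<97)&(abs(rr*np.sin(dv))<9);kk=k[s]*2*np.pi/3;q=a[s]
        f=lambda x:-np.sin(x[2]+kk)*(q[:,0]-x[0])+np.cos(x[2]+kk)*(q[:,1]-x[1])
        x=least_squares(f,x,loss="soft_l1").x
    return x[:2],np.degrees(x[2]),s.sum()
E
python3 - <<'E'
from h import *
T=get_image("top");S=get_image("side")
print(arms(T,(452,-342),23,(400,180,530,310),15.5));print(arms(S,(456,-345),23,(180,290,340,420),15.5))
k=[(290,113,4),(270,212,3),(183,248,2),(103,203,1)]  # index order in world: cw from top view
p=np.array([ray(T,(271+(u+.5)/18.18-.5,195+(v+.5)/18.18-.5),113)[0,:2] for u,v,_ in k]);z=p[:,0]+1j*p[:,1]
e=np.exp(-1j*np.radians(60)*np.array([-i for *_,i in k]))
z_,*_=np.linalg.lstsq(np.c_[np.ones(4),np.exp(1j*np.radians(60)*np.array([4,3,2,1.])*-1*-1)],z,rcond=None) ,0
for sg in(1,-1):
    s=np.linalg.lstsq(np.c_[np.ones(4),np.exp(1j*sg*np.radians(60)*np.array([4,3,2,1.]))],z,rcond=None);print(sg,s[0],abs(s[0][1]),np.degrees(np.angle(s[0][1]))%60,s[1])
print("nose top",ray(T,(271+185.5/18.18-.5,195+130.5/18.18-.5),133))
print("nose side",ray(S,(326+(600-400)/8,196+135/8),131))
# rim centre both cameras: outer drum edge by depth
for d in(T,S):
    P=pts(d);m=(d["z_map"]>0)&(abs(P[...,2]-185)<3)&(np.hypot(P[...,0]-554,P[...,1]-115)<150);q=P[m][:,:2]
    an=np.degrees(np.arctan2(q[:,1]-115,q[:,0]-554));o=[]
    for b in range(-180,180,5):
        s=q[(an>=b)&(an<b+5)]
        if len(s)>8: r=np.hypot(s[:,0]-554,s[:,1]-115);o.append(s[np.argmax(np.where(r<143,r,0))])
    o=np.array(o);f=np.linalg.lstsq(np.c_[2*o,np.ones(len(o))],(o**2).sum(1),rcond=None)[0];print("outer",f[:2],np.sqrt(f[2]+f[0]**2+f[1]**2),len(o))
E
```

```text
(array([ 452.11097144, -342.53478232]), np.float64(15.407504827137753), np.int64(202))
(array([ 457.03401234, -345.00877828]), np.float64(15.488203067705443), np.int64(193))
1 [553.95443134+115.20418589j   7.36218232 +10.30951461j] 12.668378748393284 54.46878736084307 [1.98837895]
-1 [546.13383738+111.54095576j  -7.26172901  +0.48290418j] 7.277767834030792 56.1954385885621 [351.43460422]
nose top [[553.07943249 114.96090143 133.        ]]
nose side [[559.89100034 110.3346031  131.        ]]
outer [553.77333476 115.17913576] 139.2619523778099 72
outer [556.84697923 113.92652314] 139.74820711336798 71
```

Top-camera fit: shaft at (553.9, 115.2) with yaw 54.5° mod 60, paddle at (452.1, −342.5) with yaw 15.4°. The sizes check out (spline radius 12.7, rim 139–140). The side camera is offset by about (+4, −2), so I'll grasp at the mean, (454.5, −343.7).

Call:
{"api": "jog_arm", "payload": {"commands": [[1,[0.35,-0.174,0],[0,0,0]],[1,[0.35,-0.174,0],[0,0,0]],[1,[0.35,-0.174,0],[0,0,0]],[1,[0.35,-0.174,0],[0,0,0]],[1,[0.35,-0.174,0],[0,0,0]],[1,[0.35,-0.174,0],[0,0,0]],[1,[0.35,-0.174,0],[0,0,0]],[1,[0.35,-0.174,0],[0,0,0]],[1,[0.35,-0.174,0],[0,0,0]],[1,[0.35,-0.174,0],[0,0,0]]]}}

```text
t: 1.4
ee_pos: [456.6, -342.9, 222.9]
orientation: [3.114, 0.413, 0.0]
ft_force: [0.5, 0.5, -1.0]
width: 87.8
grasp_force: 0.0
```

Call:
{"api": "jog_arm", "payload": {"commands": [[1,[0,0,0],[0,0,0]],[1,[0,0,0],[0,0,0]]]}}

```text
t: 1.6
ee_pos: [455.9, -343.6, 222.6]
orientation: [3.114, 0.417, -0.001]
ft_force: [0.4, 0.7, 0.1]
width: 87.7
grasp_force: 0.0
```

Call:
{"api": "jog_arm", "payload": {"commands": [[1,[-0.01,0,0.25],[0,0,0]],[1,[0,0,0.25],[0,0,0]],[1,[0,0,0.25],[0,0,0]],[1,[0,0,0.25],[0,0,0]],[1,[0,0,0.25],[0,0,0]],[1,[0,0,0.25],[0,0,0]],[1,[0,0,0],[0,0,0]],[1,[0,0,0],[0,0,0]]]}}

```text
t: 2.4
ee_pos: [453.7, -345.1, 72.8]
orientation: [-3.114, -0.411, 0.001]
ft_force: [0.7, -0.3, 0.7]
width: 88.0
grasp_force: 0.0
```

Run:
```python
from h import *
print(get_obs()["ee_pos"]);S=get_image("side")
cv2.imwrite("pics/g1.png",cv2.resize(S["image"][250:410,160:360],(800,640))[20:620])
print(arms(S,(456,-345),23,(180,290,340,420),15.5));T=get_image("top");print(arms(T,(452,-342),23,(400,180,530,310),15.5))
```

```text
[ 453.74277489 -345.11763265   72.77913342]
(array([ 456.65478294, -344.75585631]), np.float64(15.62466145078861), np.int64(184))
(array([ 616.68717066, -276.93147423]), np.float64(24.227444454330033), np.int64(0))
```

View pics/g1.png

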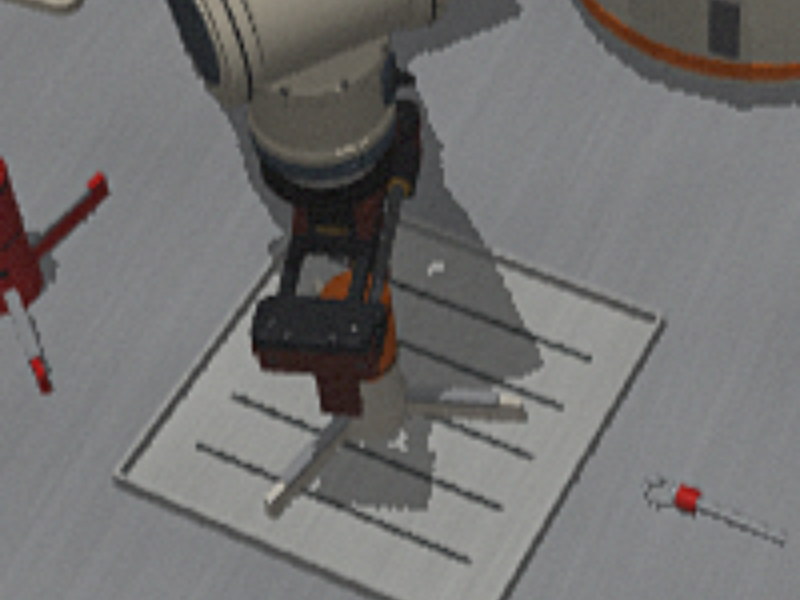

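The fingers straddle the orange grip. The near fingertip's lower edge is at crop (341,414), and the arms end at (272,510) and (525,410). I'll check the side camera's bias using that fingertip.

Run:
```python
from h import *
S=get_image("side");o=get_obs();M=R.from_rotvec(o["orientation"]).as_matrix();p=o["ee_pos"];print(p)
for y in(44,57.5):
    w=p+M@np.array([0,y,0]);print(y,proj(S,w)[0],"seen 245.25 358.5",ray(S,(245.25,358.5),w[2])[0]-w,(ray(S,(245.25,358.5),w[2])[0]-w)@M)
```

```text
[ 455.07292777 -345.37359813   74.14157621]
44 [245.70434836 355.71974146] seen 245.25 358.5 [ 2.32606307e+00 -7.42312247e+00  7.10542736e-14] [0.31445167 7.77265658 0.01569798]
57.5 [244.67997993 360.53848336] seen 245.25 358.5 [-1.17642157e+00  5.59610199e+00  1.13686838e-13] [ 0.3202007  -5.70943787 -0.01076474]
```

Call:
{"api": "jog_arm", "payload": {"commands": [[1,[0.015,0,0],[0,0,0]],[1,[0,0,0],[0,0,0]],[-1,[0,0,0],[0,0,0]],[-1,[0,0,0],[0,0,0]],[-1,[0,0,0],[0,0,0]],[-1,[0,0,0],[0,0,0]],[-1,[0,0,0],[0,0,0]],[-1,[0,0,0],[0,0,0]],[-1,[0,0,0],[0,0,0]],[-1,[0,0,0],[0,0,0]]]}}

```text
t: 3.55
ee_pos: [455.7, -343.6, 72.6]
orientation: [-3.113, -0.413, 0.001]
ft_force: [-0.4, 3.1, 2.4]
width: 41.6
grasp_force: 30.0
```

Call:
{"api": "jog_arm", "payload": {"commands": [[-1,[0,0,0],[0,0,0]],[-1,[0,0,-0.25],[0,0,0]],[-1,[0,0,-0.4],[0,0,0]],[-1,[0,0,-0.4],[0,0,0]],[-1,[0,0,-0.4],[0,0,0]],[-1,[0,0,-0.4],[0,0,0]],[-1,[0,0,-0.25],[0,0,0]],[-1,[0,0,0],[0,0,0]],[-1,[0,0,0],[0,0,0]]]}}

```text
t: 4.45
ee_pos: [455.5, -343.8, 281.6]
orientation: [-3.114, -0.413, 0.001]
ft_force: [-0.5, 0.1, -4.7]
width: 41.7
grasp_force: 30.0
```

Run:
```python
from h import *
o=get_obs();p=np.mean([ (get_image("side"),get_obs()["ee_pos"])[1] for _ in range(4)],0);print(p,o["ft_force"],o["moment"],o["width"],o["grasp_force"])
S=get_image("side");P=pts(S);zb=p[2]+18.7-88
q=P[(S["z_map"]>0)&(np.hypot(P[...,0]-p[0],P[...,1]-p[1])<105)&(P[...,2]>zb-10)&(P[...,2]<zb+30)]
print("zb",zb,len(q),np.percentile(q[:,2],[2,50,98]))
for z in(zb+18,zb+20): print(arms(S,p[:2]+[2,0],z,(0,0,640,480),15.5))
```

```text
[ 455.01198351 -343.3040054   280.33258191] [-0.54305772  0.12340358 -4.71230562] [ 0.01567401  0.02454977 -0.02478207] 41.65811093515251 29.998885989189148
zb 211.0325819075938 706 [211.29454527 228.16523721 238.95463325]
(array([ 459.58807895, -343.457161  ]), np.float64(14.103724270649352), np.int64(208))
(array([ 458.61926697, -343.79989134]), np.float64(14.627463348620246), np.int64(239))
```

Call:
{"api": "jog_arm", "payload": {"commands": [[-1,[0,0,-0.3],[0,0,0]],[-1,[0.215,-0.416,0],[0,0,0]],[-1,[0.215,-0.416,0],[0,0,0]],[-1,[0.215,-0.416,0],[0,0,0]],[-1,[0.215,-0.416,0],[0,0,0]],[-1,[0.215,-0.416,0],[0,0,0]],[-1,[0.215,-0.416,0],[0,0,0]],[-1,[0.215,-0.416,0],[0,0,0]],[-1,[0.215,-0.416,0],[0,0,0]],[-1,[0.215,-0.416,0],[0,0,0]]]}}

```text
t: 5.7
ee_pos: [545.0, 69.8, 311.8]
orientation: [3.114, 0.413, -0.002]
ft_force: [0.9, -0.9, -3.3]
width: 41.7
grasp_force: 30.0
```

Call:
{"api": "jog_arm", "payload": {"commands": [[-1,[0.215,-0.416,0],[0,0,0]],[-1,[0,0,0],[0,0,0.155]],[-1,[0,0,0],[0,0,0.155]],[-1,[0,0,0],[0,0,0.155]],[-1,[0,0,0],[0,0,0]],[-1,[0,0,0],[0,0,0]],[-1,[0,0,0],[0,0,0]]]}}

```text
t: 6.4
ee_pos: [555.0, 113.5, 312.3]
orientation: [3.138, -0.156, -0.001]
ft_force: [-0.2, 0.8, -3.1]
width: 41.9
grasp_force: 30.0
```

```bash
cat >> h.py <<'E'
def tool(n=4):
    L=[];
    for _ in range(n): S=get_image("side");o=get_obs();L.append(np.r_[o["ee_pos"],np.degrees(np.arctan2(*R.from_rotvec(o["orientation"]).as_matrix()[[1,0],0]))])
    return S,np.mean(L,0),np.std(L,0)
E
python3 - <<'E'
from h import *
S,p,sd=tool(6);print(p,sd);P=pts(S);zb=p[2]+18.7-88;print("zb",zb)
for z in(zb+18,zb+20): print("S",arms(S,p[:2]+[2,0],z,(0,0,640,480),p[3]))
T=get_image("top");print("T",arms(T,p[:2]-[2,0],zb+20,(0,0,640,480),p[3]))
a=cv2.resize(S["image"][110:260,290:410],(480,600));b=cv2.resize(T["image"][150:270,220:284],(320,600))
cv2.imwrite("pics/p1.png",np.hstack([a,b]))
E
```

```text
[555.08256845 113.55698738 312.61600951  -5.76316238] [0.02987666 0.03030242 0.09751986 0.02486154]
zb 243.3160095089113
S (array([559.68794635, 111.48183651]), np.float64(-6.089253094586053), np.int64(130))
S (array([559.56390769, 111.93930303]), np.float64(-6.297036032076444), np.int64(151))
T (array([553.08256845, 113.55698738]), np.float64(-5.763162376885586), np.int64(0))
```

View pics/p1.png

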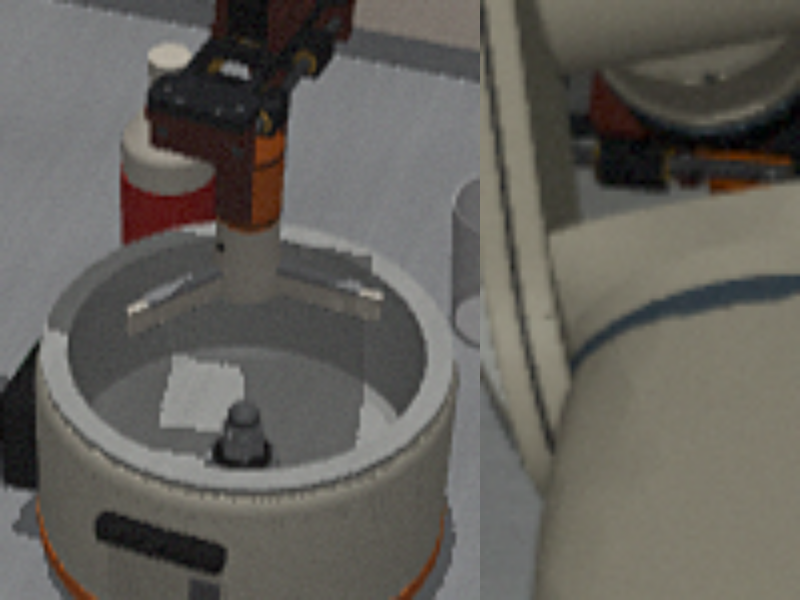

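The paddle hangs over the shaft: hub foot at crop (248,300), nose at (243,405). The top view is blocked by the arm. I'll compare hub and nose within the side view, by circle fits with known radius.

```bash
cat >> h.py <<'E'
def cyl(d,c0,zr,r,rmax):
    P=pts(d);m=(d["z_map"]>0)&(P[...,2]>zr[0])&(P[...,2]<zr[1])&(np.hypot(P[...,0]-c0[0],P[...,1]-c0[1])<rmax);q=P[m]
    f=least_squares(lambda x:np.hypot(q[:,0]-x[0],q[:,1]-x[1])-r,c0,loss="soft_l1").x
    return f,len(q),np.median(abs(np.hypot(q[:,0]-f[0],q[:,1]-f[1])-r))
def midcol(d,axis,z,half=22,thr=None):
    # silhouette edges along the camera row at axis point: columns with depth near expected
    (u,v),=proj(d,[*axis,z]);v=int(round(v));zc=((np.array([*axis,z])-d["eye"])@rot(d))[2]
    row=d["z_map"][v];k=[c for c in range(int(u)-half,int(u)+half) if abs(row[c]-zc)<26];return u,(min(k)+max(k))/2 if k else None,len(k)
E
python3 - <<'E'
from h import *
S,p,sd=tool(1);zb=p[2]+18.7-88
print("hub",cyl(S,[558,113],(zb+24,zb+54),21,32))
for zr in((117,129),(119,131)):print("nose",cyl(S,[557,113],zr,10.8,18))
for z in(zb+24,zb+30,zb+38,zb+46):print("hub col",midcol(S,[555.5,113.5],z))
M=rot(S);print("cam x axis",M[:,0],"cam fwd",M[:,2])
g=cv2.cvtColor(S["image"],cv2.COLOR_BGR2GRAY)
for z in(118,121,124,127):
    (u,v),=proj(S,[555.5,113.5,z]);r=g[int(round(v)),int(u)-10:int(u)+11];print(round(u,1),round(v,1),int(u)-10,r)
for z in(zb+26,zb+40):
    (u,v),=proj(S,[555.5,113.5,z]);r=g[int(round(v)),int(u)-14:int(u)+15];print(round(u,1),round(v,1),int(u)-14,r)
E
```

```text
hub (array([555.15908726, 112.62115953]), 159, np.float64(1.5440988182109763))
nose (array([557.01168551, 114.03650993]), 31, np.float64(1.1460937357906396))
nose (array([556.64107247, 114.19867081]), 37, np.float64(1.5773248303528664))
hub col (np.float64(351.3446468845652), 351.5, 12)
hub col (np.float64(351.4145103812927), 351.5, 13)
hub col (np.float64(351.50824752444913), 351.5, 14)
hub col (np.float64(351.6026608097274), 351.5, 12)
cam x axis [ 0.93505418  0.35418638 -0.01502291] cam fwd [-0.26013121  0.65672453 -0.70784507]
349.7 215.3 339 [150 154 153 149 151 154 132  64  29  40  65  66  69  61  41  42  80  98
  95  95  94]
349.7 214.5 339 [148 150 151 149 151 152 149 124  27  60  73  78  82  77  67  39  96  96
  95  97 100]
349.8 213.7 339 [148 150 151 149 151 152 149 124  27  60  73  78  82  77  67  39  96  96
  95  97 100]
349.8 212.9 339 [150 146 152 155 147 147 151 160  31  64  75  78  84  77  74  56 100  96
  92  98 100]
351.4 172.2 337 [76 77 77 78 79 81 73 67 30 77 85 86 89 87 88 90 88 88 95 85 88 87 86 71
 76 73 73 71 80]
351.5 167.9 337 [ 89  84 140 138 141 145 138  71  76  82  86  87  88  92  99  86  86  93
  86  94  88  80  76 167 155 155 150 147 148]
```

Call:
{"api": "jog_arm", "payload": {"commands": [[-1,[0.014,-0.011,0.2],[0,0,0]],[-1,[0,0,0.2],[0,0,0]],[-1,[0,0,0.2],[0,0,0]],[-1,[0,0,0.2],[0,0,0]],[-1,[0,0,0.2],[0,0,0]],[-1,[0,0,0.02],[0,0,0]],[-1,[0,0,0],[0,0,0]],[-1,[0,0,0],[0,0,0]]]}}

```text
t: 7.6
ee_pos: [557.4, 114.8, 211.8]
orientation: [-3.137, 0.159, -0.003]
ft_force: [-0.0, -0.4, -3.2]
width: 41.5
grasp_force: 30.0
```

Run:
```python
from h import *
S,p,sd=tool(4);zb=p[2]+18.7-88;print(p,"zb",zb)
print("hub",cyl(S,p[:2],(zb+24,zb+54),21,32))
for z in(20,19):print("arms",arms(S,p[:2]+[2,0],zb+z,(0,0,640,480),p[3]))
g=cv2.cvtColor(S["image"],cv2.COLOR_BGR2GRAY)
for z in(116,120,124,128,zb+5,zb+26,zb+34,zb+42):
    (u,v),=proj(S,[*p[:2],z]);r=g[int(round(v)),335:368];print(round(u,2),round(v,1),*r)
cv2.imwrite("pics/p2.png",cv2.resize(S["image"][160:250,290:410],(800,600),interpolation=cv2.INTER_CUBIC))
```

```text
[557.30700513 114.7684398  211.84771256  -5.80760791] zb 142.54771256061792
hub (array([557.50592148, 114.24280263]), 143, np.float64(1.5192423142183777))
arms (array([559.49722095, 113.14028412]), np.float64(-5.931711164849496), np.int64(132))
arms (array([559.09676196, 112.94661715]), np.float64(-5.452614505850504), np.int64(140))
350.45 215.7 94 113 136 160 155 154 149 147 146 156 126 42 49 48 38 40 45 36 43 66 78 98 99 96 95 90 94 92 97 98 94 92 94
350.5 214.6 85 81 96 112 131 161 159 153 151 153 135 61 22 36 57 59 65 56 45 35 86 101 97 97 94 94 95 96 94 93 99 101 95
350.54 213.5 89 88 82 79 94 107 134 110 159 156 153 123 34 74 86 84 88 87 82 49 91 98 96 96 94 96 92 96 93 100 95 86 90
350.58 212.5 68 70 79 87 87 86 85 82 98 76 103 89 87 88 84 88 90 90 92 91 91 88 81 90 91 92 104 85 87 90 88 86 86
350.79 207.2 92 86 159 129 95 68 76 78 76 72 73 92 86 86 87 90 89 93 91 91 92 88 91 81 63 62 64 67 77 77 80 80 77
351.02 201.4 95 99 88 85 86 92 90 93 78 67 6 82 87 87 84 89 86 93 90 90 88 90 85 81 79 97 90 95 91 95 95 93 91
351.11 199.1 96 103 101 97 101 100 100 105 106 61 69 84 85 84 86 90 90 92 89 90 89 87 85 83 85 100 98 97 93 92 94 90 84
351.2 196.9 83 80 83 85 88 97 93 98 101 73 81 89 84 75 64 39 49 53 62 56 64 77 90 86 78 82 78 78 82 84 78 80 78
```

View pics/p2.png

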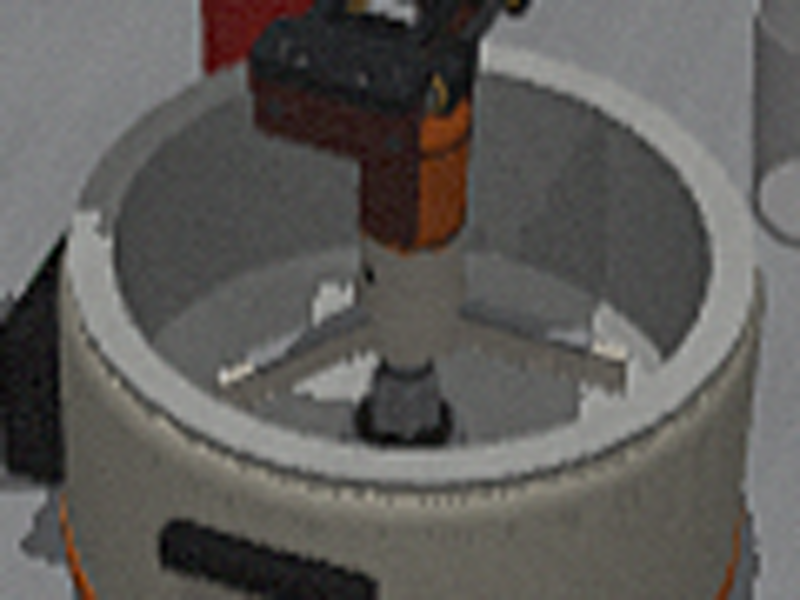

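In the crop the hub axis is at about (412,350) and the nose at (406,390). Allowing for the axis slant, the hub is about 1 mm too far along camera x. I'll shift back and descend until just above the splines.

Call:
{"api": "jog_arm", "payload": {"commands": [[-1,[-0.009,0.004,0],[0,0,0]],[-1,[0,0,0.05],[0,0,0]],[-1,[0,0,0.05],[0,0,0]],[-1,[0,0,0.05],[0,0,0]],[-1,[0,0,0],[0,0,0]]]}}

```text
t: 8.3
ee_pos: [555.4, 114.3, 194.7]
orientation: [3.137, -0.159, -0.001]
ft_force: [0.4, -0.7, -3.5]
width: 41.7
grasp_force: 30.0
```

Call:
{"api": "jog_arm", "payload": {"commands": [[-1,[0,0,0.04],[0,0,0]],[-1,[0,0,0.04],[0,0,0]],[-1,[0,0,0],[0,0,0]]]}}

```text
t: 8.6
ee_pos: [555.5, 114.3, 187.1]
orientation: [3.137, -0.159, -0.001]
ft_force: [-0.5, -0.2, -4.2]
width: 42.1
grasp_force: 30.0
```

Run:
```python
from h import *
S,p,sd=tool(4);o=get_obs();print(p,p[2]-69.3,o["ft_force"],o["moment"])
```

```text
[555.59114582 114.32658739 187.58238545  -5.80964226] 118.28238545198256 [-0.40577625 -0.1890502  -3.51203505] [ 0.07398587  0.02239829 -0.01207935]
```

The nose has entered the bore with no side load. I'll go on in 2 mm steps.

Call:
{"api": "jog_arm", "payload": {"commands": [[-1,[0,0,0.02],[0,0,0]],[-1,[0,0,0.02],[0,0,0]],[-1,[0,0,0.01],[0,0,0]],[-1,[0,0,0],[0,0,0]]]}}

```text
t: 9.2
ee_pos: [555.8, 114.5, 182.6]
orientation: [-3.137, 0.159, -0.0]
ft_force: [1.3, 1.1, -4.2]
width: 41.5
grasp_force: 30.0
```

Call:
{"api": "jog_arm", "payload": {"commands": [[-1,[0,0,0.02],[0,0,0]],[-1,[0,0,0.01],[0,0,0]],[-1,[0,0,0],[0,0,0]]]}}

```text
t: 9.5
ee_pos: [555.7, 114.5, 179.6]
orientation: [-3.137, 0.159, -0.0]
ft_force: [-0.2, 1.7, -4.3]
width: 41.8
grasp_force: 30.0
```

Run:
```python
from h import *
S,p,sd=tool(4);o=get_obs();print(p,p[2]-69.3,o["ft_force"],o["moment"])
```

```text
[555.7242416  114.44028513 179.59016161  -5.81289375] 110.29016160598972 [ 0.76231812  1.23153389 -5.61902024] [ 0.43640456 -0.32583328  0.01089835]
```

Call:
{"api": "jog_arm", "payload": {"commands": [[-1,[0,0,0.015],[0,0,0]],[-1,[0,0,0.015],[0,0,0]],[-1,[0,0,0],[0,0,0]]]}}

```text
t: 10.0
ee_pos: [555.7, 114.4, 176.6]
orientation: [-3.137, 0.159, -0.0]
ft_force: [1.0, 2.4, -4.5]
width: 41.6
grasp_force: 30.0
```

Run:
```python
from h import *
S,p,sd=tool(4);o=get_obs();print(p,p[2]-69.3,o["ft_force"],o["moment"])
```

```text
[555.73213455 114.4099222  176.60787835  -5.81288352] 107.30787834696996 [ 1.34047753  2.27111227 -4.58814694] [ 0.58338406 -0.30726981 -0.04824677]
```

Call:
{"api": "jog_arm", "payload": {"commands": [[-1,[0.003,-0.006,0.015],[0,0,0]],[-1,[0,0,0.02],[0,0,0]],[-1,[0,0,0.02],[0,0,0]],[-1,[0,0,0],[0,0,0]]]}}

```text
t: 10.6
ee_pos: [555.8, 114.7, 170.8]
orientation: [3.137, -0.159, -0.001]
ft_force: [0.4, 0.5, -4.3]
width: 42.0
grasp_force: 30.0
```

Run:
```python
from h import *
S,p,sd=tool(4);o=get_obs();print(p,p[2]-69.3,o["ft_force"],o["moment"])
cv2.imwrite("pics/p3.png",cv2.resize(S["image"][160:250,290:410],(800,600),interpolation=cv2.INTER_CUBIC))
print("arms",arms(S,p[:2]+[2,0],p[2]-69.3+20,(0,0,640,480),p[3]))
P=pts(S);print("orange lower edge etc")
hsv=cv2.cvtColor(S["image"],cv2.COLOR_BGR2HSV);m=(cv2.inRange(hsv,(8,150,60),(22,255,255))>0)&(np.hypot(P[...,0]-557,P[...,1]-113)<35)&(S["z_map"]>0);print(np.percentile(P[m][:,2],[1,5,50]))
```

```text
[555.811908   114.7586237  171.01157267  -5.81110619] 101.71157267214416 [-0.17520336 -0.27091378 -3.17500949] [ 0.0735305  -0.02527084 -0.00930409]
arms (array([559.46581437, 114.41320843]), np.float64(-7.082819222635074), np.int64(94))
orange lower edge etc
[161.9084302  166.06675774 192.82692659]
```

View pics/p3.png

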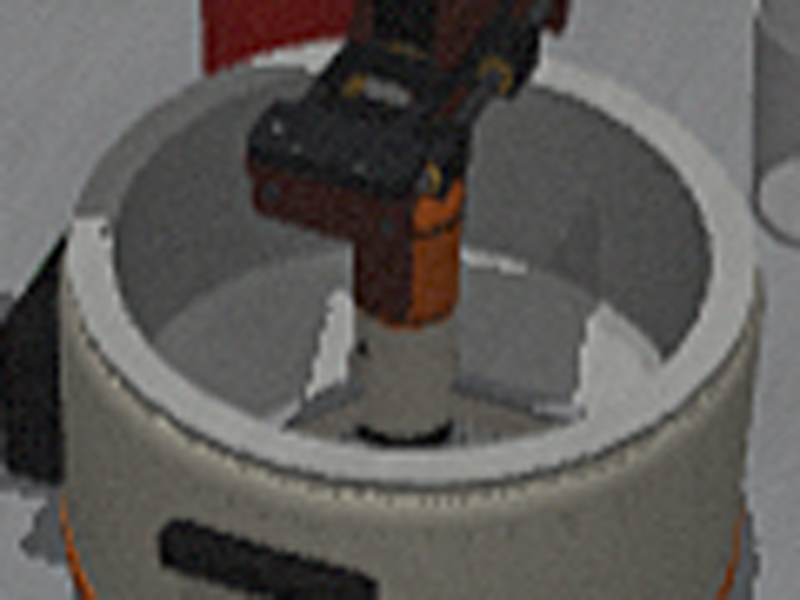

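The hub is meshed: its foot has dropped past the spline tops to just above the black ring at crop (405,435), with no load. I'll go down to the seal.

Call:
{"api": "jog_arm", "payload": {"commands": [[-1,[0,0,0.02],[0,0,0]],[-1,[0,0,0.02],[0,0,0]],[-1,[0,0,0.02],[0,0,0]],[-1,[0,0,0.02],[0,0,0]],[-1,[0,0,0],[0,0,0]]]}}

```text
t: 11.3
ee_pos: [555.8, 114.9, 162.8]
orientation: [3.137, -0.159, -0.001]
ft_force: [0.4, 0.4, -3.2]
width: 41.6
grasp_force: 30.0
```

Call:
{"api": "jog_arm", "payload": {"commands": [[-1,[0,0,0.015],[0,0,0]],[-1,[0,0,0.015],[0,0,0]],[-1,[0,0,0],[0,0,0]],[-1,[0,0,0],[0,0,0]]]}}

```text
t: 11.7
ee_pos: [556.2, 114.9, 160.6]
orientation: [-3.137, 0.159, -0.001]
ft_force: [-0.3, -0.3, 1.2]
width: 41.6
grasp_force: 30.0
```

Call:
{"api": "jog_arm", "payload": {"commands": [[-1,[0,0,0.015],[0,0,0]],[-1,[0,0,0.01],[0,0,0]],[-1,[0,0,0],[0,0,0]],[-1,[0,0,0],[0,0,0]]]}}

```text
t: 12.1
ee_pos: [556.3, 114.9, 158.1]
orientation: [-3.137, 0.159, -0.001]
ft_force: [-1.5, -1.1, 5.5]
width: 41.8
grasp_force: 30.0
```

Call:
{"api": "jog_arm", "payload": {"commands": [[-1,[0,0,0.015],[0,0,0]],[-1,[0,0,0.01],[0,0,0]],[-1,[0,0,0],[0,0,0]],[-1,[0,0,0],[0,0,0]]]}}

```text
t: 12.5
ee_pos: [556.4, 114.9, 155.9]
orientation: [-3.137, 0.159, -0.001]
ft_force: [-2.0, -1.2, 8.5]
width: 41.7
grasp_force: 30.0
```

Call:
{"api": "jog_arm", "payload": {"commands": [[-1,[0,0,0.012],[0,0,0]],[-1,[0,0,0],[0,0,0]],[-1,[0,0,0],[0,0,0]]]}}

```text
t: 12.8
ee_pos: [556.3, 114.9, 154.9]
orientation: [-3.137, 0.159, -0.001]
ft_force: [-2.3, -0.1, 9.6]
width: 41.7
grasp_force: 30.0
```

Call:
{"api": "jog_arm", "payload": {"commands": [[-1,[0,0,0.008],[0,0,0]],[-1,[0,0,0],[0,0,0]],[-1,[0,0,0],[0,0,0]]]}}

```text
t: 13.1
ee_pos: [556.4, 114.9, 154.6]
orientation: [-3.137, 0.159, -0.002]
ft_force: [-4.0, -1.7, 12.9]
width: 41.4
grasp_force: 30.0
```

Call:
{"api": "jog_arm", "payload": {"commands": [[-1,[0,0,0.006],[0,0,0]],[-1,[0,0,0],[0,0,0]],[-1,[0,0,0],[0,0,0]]]}}

```text
t: 13.4
ee_pos: [556.5, 114.9, 154.5]
orientation: [-3.137, 0.159, -0.002]
ft_force: [-5.8, -1.5, 18.1]
width: 41.8
grasp_force: 30.0
```

Force rises while z has stopped at 154.5, about 6 mm below first contact, so the hub is on the rigid shoulder. I'll hold for 1 s and check.

Call:
{"api": "jog_arm", "payload": {"commands": [[-1,[0,0,0],[0,0,0]],[-1,[0,0,0],[0,0,0]],[-1,[0,0,0],[0,0,0]],[-1,[0,0,0],[0,0,0]],[-1,[0,0,0],[0,0,0]],[-1,[0,0,0],[0,0,0]],[-1,[0,0,0],[0,0,0]],[-1,[0,0,0],[0,0,0]],[-1,[0,0,0],[0,0,0]],[-1,[0,0,0],[0,0,0]]]}}

```text
t: 14.4
ee_pos: [556.5, 114.9, 154.5]
orientation: [-3.137, 0.159, -0.002]
ft_force: [-5.8, -0.8, 18.0]
width: 41.6
grasp_force: 30.0
```

Run:
```python
from h import *
S,p,sd=tool(4);o=get_obs();print(p,sd,o["ft_force"],o["moment"],o["width"])
cv2.imwrite("pics/p4.png",cv2.resize(S["image"][160:250,290:410],(800,600),interpolation=cv2.INTER_CUBIC))
```

```text
[556.46629055 114.93928324 154.51036083  -5.80750481] [0.01390328 0.00917369 0.01463102 0.00102868] [-5.16026289 -1.74118502 18.2554853 ] [-0.29888993  1.29936167 -0.04974299] 41.69244424386567
```

View pics/p4.png

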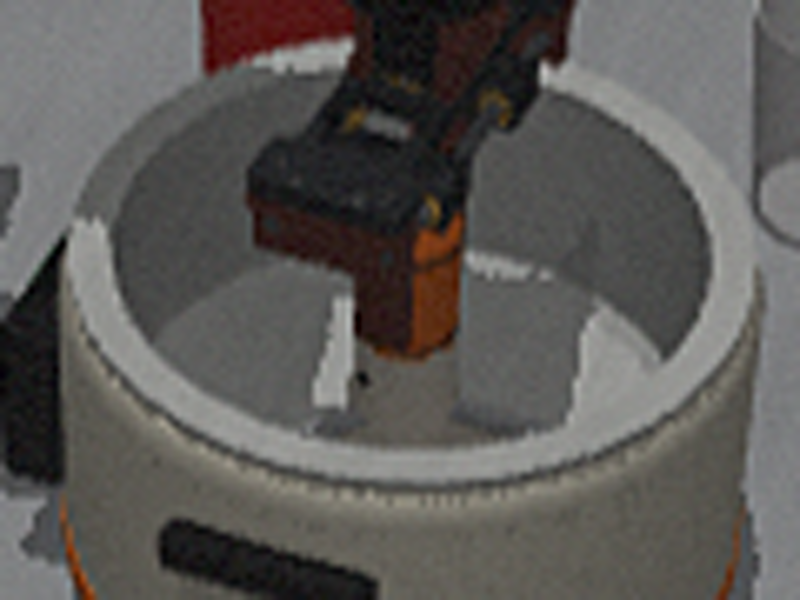

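The paddle is down in the pot, with the grip's lower edge at crop (405,355) and no slip against the fingers. I'll ease the small side load, then check the force.

Call:
{"api": "jog_arm", "payload": {"commands": [[-1,[-0.005,0,0.002],[0,0,0]],[-1,[0,0,0],[0,0,0]],[-1,[0,0,0],[0,0,0]],[-1,[0,0,0],[0,0,0]],[-1,[0,0,0],[0,0,0]]]}}

```text
t: 15.1
ee_pos: [556.4, 114.9, 154.5]
orientation: [-3.137, 0.159, -0.003]
ft_force: [-5.2, -1.8, 19.2]
width: 41.5
grasp_force: 30.0
```

Run:
```python
from h import *
S,p,sd=tool(3);o=get_obs();print(p,o["ft_force"],o["moment"],o["width"])
```

```text
[556.38413404 114.94365046 154.50883638  -5.80828404] [-5.33366892 -2.99142027 19.10888757] [-0.40435335  1.14649195 -0.0362811 ] 41.50446446295963
```

```bash
python3 -c "from workcell import close_job;print(close_job())"
```

```text
the job is handed in; nothing more can be done
None
```

The paddle is meshed on the drive shaft and pressed fully home against the seal with about 22 N, and the arm is still gripping and pushing it so you can slip the pin in. I handed the job in; no verdict came back.

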